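# Turn up the pantry lamp by its thumbwheel

### The arm

A 6-joint arm with a two-finger parallel gripper is mounted at the origin on the work surface. World frame = base frame: x ahead of the robot, y to its left, z up, the work surface at z = 0. Lengths are in m, angles in degrees, forces in N, time in s.
With the tool pointing down it reaches from about 0.35 to 0.875 m from the base axis. Payload 4.2 kg.
Tool frame: the origin (TCP) lies midway between the tips of the shut fingers; the grasp point (between the pads) lies 19 mm behind it; z points along the fingers, y is the line along which they close (so a half turn about z gives the same grasp; the last joint's range is limited). The gripper opens to 87 mm and grips with 3 to 60 N. Pads are 19 mm wide; open, the fingers measure 117 mm over their backs; the gripper's body (75 mm by 190 mm) begins 51 mm behind the grasp point.
Start: joints at [86.837, 22.042, 0.453, 0, -68.411, -14.817], TCP at [0.193, 0.594, 0.198] pointing down, gripper open.
Joint ranges: [-179.83, 179.83], [-69.29, 118.12], [-61.27, 80.66], [-181.25, 117.63], [-171.15, -9.14], [-177.46, 177.46]. Speed limits (degrees/s): [159.86, 159.86, 180, 180, 180, 180].

### API

Orientations are given as a 3x3 rotation matrix whose columns are the frame's x, y, z axes.
In Python, from station import r, camrig, job gives the robot as it stands (r), with the cameras (camrig) and the job (job).
- The arm moves only by the shell command python3 steer.py, which reads ROWS from standard input. ROWS is a JSON list of rows, 1 to 8 of them, each an object with the fields aperture (the opening from 0.0 (shut) to 1.0 (fully open)), xyz (a list: dx, dy, dz in m), rotvec (a list: a rotation vector rx, ry, rz in degrees); a field left out counts as zero (the opening has to be given); each row is the pose to reach, as a shift and turn from the pose commanded when the command began, along the tool's axes at that moment; what a row does not reach only later rows make up. A row lasts 1/10 s, in which the tool goes at most 0.05 m and 8.59 degrees, less where a joint would pass 70% of its speed; a pose out of reach is approached as far as the arm can. The fingers move at their own pace and stop on an object; the grip force is fixed at half the most. Time passes only in rows, so rows that do not move let the fingers close. It prints the time, the measured TCP pose, the force, the opening and the grip force at its end. Input that does not fit is refused with a message, and nothing moves.
- r.sense(): the state, without advancing time (a new reading comes with each control period).
- camrig.capture(name): name is "scene" or "top" or "wrist"; returns a dict with "pixels" (400x640x3 uint8, red, green, blue), "z_map" (400x640 float32, m along the optical axis (not along the pixel's ray), 0 where there is no reading), "K" (3x3 intrinsics, pixels), "world_from_camera" (4x4, takes a point from camera to world coordinates). Camera axes: x right, y up, looking along -z (the intrinsics and any distortion apply to the point x, -y, -z); pixel columns grow to the right and rows downward; lengths in m; the calibration is good to about 2 mm. A picture is of the moment at which its call begins.
- job.finish_job(): hands the job in; it is judged then, once.
The state is a dict: "time_s": time; "joints": joint angles; "joint_velocities": joint speeds; "effort": joint torques, N m; "tcp_pos": TCP position; "ee_rot": TCP orientation; "wrist_force": force on the tool from outside, world axes, zero at the start; "moment": the same for the moment, N m; "gripper_width": opening from 0.0 (shut) to 1.0 (fully open); "gripper_force": force on a finger pad.
Only numpy, scipy, OpenCV 4.12 (cv2) and the standard library are available. Lean on these libraries where they do the work, as an engineer would, in place of code of your own. Each camera call takes 0.05 s, during which the arm holds its last target. There are 200 camera calls.

### The job

Turn up the little lamp on the pantry table: roll the knurled thumbwheel in the lamp's base by its rim until the white pointer bar on the wheel stands at the long mark, which is the fourth click clockwise from the round stop peg. The fan beside it has the same kind of wheel: leave that as it is set.

Things in the scene. Friction and masses are not known exactly. Their poses are not given: they have to be found in the camera images.
- lamp: White lamp fixed to the table. Origin: on the table under the wheel's axis; +x runs back over the base (x -12..150, y -75..75, 34 mm high), z up. Black wheel on top, upright axis, 91 mm across its 24 ribs, z 38..58 mm; its front (-x) half overhangs in free air. Steel stem at x 130, y 55; shade (116 mm wide, z 185..245) at x 155, y 90. Wheel's marks lie on the base behind it.
- lamp_wheel (a joint): Lamp wheel angle, rad; grows clockwise from above (front rim moves to the lamp's +y). 0: white pointer bar at the round stop peg (toward the lamp's +y). Clicks every 0.524 (30 degrees), small marks; the long mark, 24 mm, is click 4 at 2.094. Starts at click 0, 1 or 2; range -0.1..3.24. It snaps to the nearest click when let go; it takes about 2 N at the rim, by a tip pressed on with 5 to 10 N.
- fan: White table fan, fixed, the bystander: same base, black wheel and marks as the lamp's, but with a round wire-guarded fan head (132 mm across, its centre 145 mm up, x 80..157 mm) over the base. Origin and axes as the lamp's: on the table under its wheel's axis, +x back over the base.
- fan_wheel (a joint): Angle of the fan's wheel, rad, read as the lamp's. Set to click 1 (0.524); to be left there.

How it is judged (in metres and radians):
At the end, for the whole second after the job is handed in: The lamp's wheel rests with its pointer at the long mark (joint 2.094 rad, within 0.2 rad either way), at rest (value of joint lamp_wheel between 1.894 and 2.294 rad and velocity of joint lamp_wheel between -0.05 and 0.05 rad/s); the robot touches nothing.
It fails at once if the fan's wheel is turned away from its first click (0.524 rad) by more than 0.26 rad (value of joint fan_wheel below 0.26 rad or value of joint fan_wheel above 0.79 rad).
It also fails if it takes over 58 s, if anything falls off the work surface, if the arm or the gripper's body presses on something with over 40 N, if the wrist force passes 120 N, or if a joint passes its speed limit or range.

## Working session

There is one attempt and no reset: what is moved stays moved. The work goes in short steps, Python scripts to look and compute and a shell command to move; the robot and the scene stay as the last step left them, time stands still between calls to the robot, and variables do not carry over. Pictures are saved under pics/ and viewed, at most 10 in all, crops included, and the job is handed in when it is done.

```bash
ls; mkdir -p pics
python3 - <<'E'
from station import r, camrig, job
import cv2,numpy as np
for n in ("scene","top"):
    c=camrig.capture(n); cv2.imwrite(f"pics/{n}0.png",c["pixels"][:,:,::-1]); np.savez(f"{n}0.npz",**c)
s=r.sense(); print(s["time_s"],s["tcp_pos"],s["ee_rot"])
E
```

```text
pics
station.py
steer.py
0.1 [0.19271465 0.59394767 0.19748112] [[ 9.51132059e-01 -3.08783972e-01 -5.14024348e-04]
 [-3.08784387e-01 -9.51130225e-01 -1.86993292e-03]
 [ 8.85012224e-05  1.93727585e-03 -9.99998120e-01]]
```

View pics/top0.png

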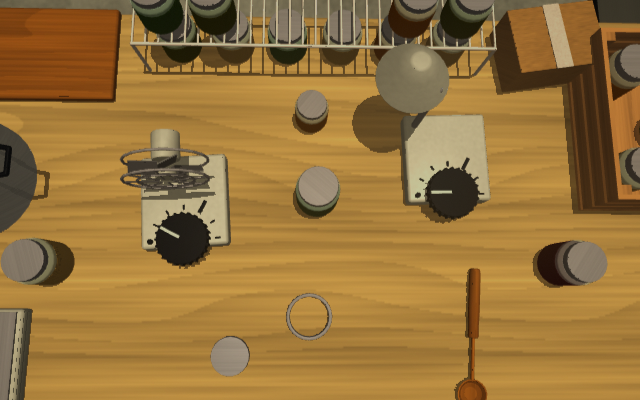

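View pics/scene0.png

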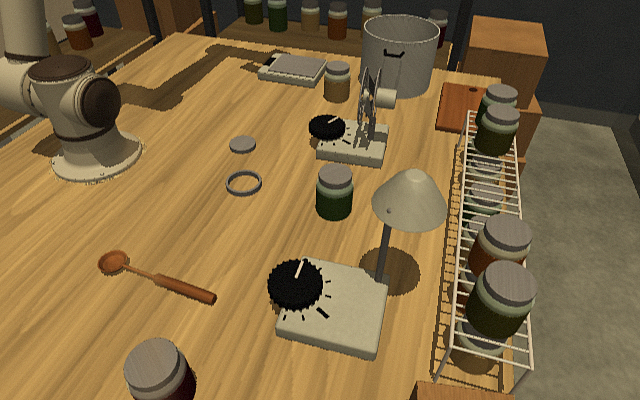

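Top view: the lamp is right of centre, with its wheel at about (452,193), the peg at (418,195) and the pointer toward (430,191). The fan's wheel is at about (183,239). Next I'll measure the lamp.

```bash
cat > h.py <<'E'
import numpy as np,cv2
def cloud(c):
    K=c["K"];z=c["z_map"];v,u=np.mgrid[0:400,0:640]
    p=np.stack([(u-K[0,2])/K[0,0]*z,-(v-K[1,2])/K[1,1]*z,-z],-1)
    T=c["world_from_camera"]; return p@T[:3,:3].T+T[:3,3]
def project(c,P):
    T=np.linalg.inv(c["world_from_camera"]);q=np.asarray(P)@T[:3,:3].T+T[:3,3];K=c["K"]
    return np.stack([K[0,0]*q[:,0]/-q[:,2]+K[0,2],K[1,1]*-q[:,1]/-q[:,2]+K[1,2]],-1)
def onplane(c,uv,z):
    K=c["K"];T=c["world_from_camera"]
    d=T[:3,:3]@np.array([(uv[0]-K[0,2])/K[0,0],-(uv[1]-K[1,2])/K[1,1],-1]);o=T[:3,3]
    return o+d*(z-o[2])/d[2]
E
python3 - <<'E'
from h import *
c=dict(np.load("top0.npz"));P=cloud(c);g=c["pixels"].max(-1)
print(c["world_from_camera"].round(3).tolist(),c["K"].tolist())
for name,(u0,u1,v0,v1) in dict(lamp=(395,500,105,225),fan=(130,240,140,275)).items():
    S=np.zeros((400,640),bool);S[v0:v1,u0:u1]=1
    w=S&(abs(P[...,2]-.058)<.005)
    n,l,st,ce=cv2.connectedComponentsWithStats(w.astype(np.uint8));i=1+st[1:,4].argmax()
    q=P[l==i];hull=cv2.convexHull(q[:,:2].astype(np.float32));(cx,cy),R=cv2.minEnclosingCircle(hull)
    br=(l==i)&(g>120);b=P[br][:,:2]
    base=P[S&(abs(P[...,2]-.034)<.005)][:,:2]
    rect=cv2.minAreaRect(np.vstack([base]).astype(np.float32))
    print(name,"wheel",cx,cy,R,q[:,2].mean(),"ptr",b.mean(0)-[cx,cy],len(b),"base",rect,cv2.boxPoints(rect).round(3).tolist())
print("peg",onplane(c,(418,195),.04),"long",onplane(c,(469,159),.034),onplane(c,(463,169),.034))
im=cv2.resize(c["pixels"][105:225,390:510,::-1],None,fx=5,fy=5,interpolation=2);cv2.imwrite("pics/crop.png",im)
E
```

```text
[[-0.001, 0.986, -0.168, 0.43], [-0.999, 0.005, 0.034, 0.019], [0.035, 0.168, 0.985, 0.902], [0.0, 0.0, 0.0, 1.0]] [[500.7868412725754, 0.0, 320.43992281081574], [0.0, 500.7868412725754, 201.30020767376487], [0.0, 0.0, 1.0]]
lamp wheel 0.5913023948669434 -0.24077431857585907 0.045836325734853745 0.05839905822196825 ptr [-0.00210778  0.02239544] 54 base ((0.6509885191917419, -0.23808680474758148), (0.17878347635269165, 0.1498434990644455), 1.799702525138855) [[0.5590000152587891, -0.16599999368190765], [0.5640000104904175, -0.3160000145435333], [0.7429999709129333, -0.3100000023841858], [0.7379999756813049, -0.1599999964237213]]
fan wheel 0.5096579790115356 0.22342053055763245 0.04582417756319046 0.05785167945295775 ptr [0.00927891 0.01998186] 65 base ((0.5772351026535034, 0.2277662456035614), (0.16379810869693756, 0.14952613413333893), 3.795889139175415) [[0.4909999966621399, 0.296999990940094], [0.5, 0.14800000190734863], [0.6639999747276306, 0.1589999943971634], [0.6539999842643738, 0.30799999833106995]]
peg [ 0.58857436 -0.18291021  0.04      ] long [ 0.65623119 -0.2792081   0.034     ] [ 0.63764261 -0.26736535  0.034     ]
```

View pics/crop.png

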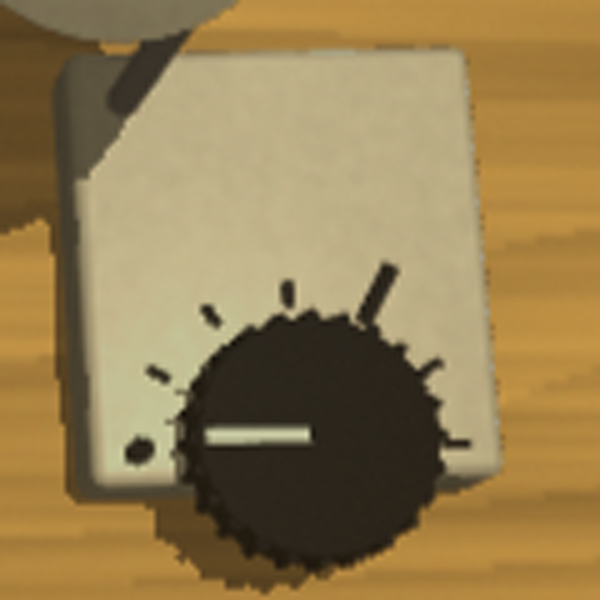

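The pointer is at the peg (click 0), and the lamp's yaw is about 1.8°. The wheel has to turn +120°, so the front rim moves toward +y. I'll roll it with shut fingers around the front, from contact bearing 250° to about 130°, turning the tool so the same face stays against the rim.

```bash
cat >> h.py <<'E'
C=np.array([.5913,-.2408])
def go(*targets):
    """targets: (bearing deg, radius, z) about wheel, tool -x facing the axis -> rows from current pose"""
    from station import r, camrig, job
    from scipy.spatial.transform import Rotation as Ro
    s=r.sense();R0=np.array(s["ee_rot"]);p0=np.array(s["tcp_pos"])
    d=p0[:2]-C;print("t",s["time_s"],"bearing",np.degrees(np.arctan2(d[1],d[0]))%360,"rad",np.hypot(*d),"z",p0[2],"F",np.round(s["wrist_force"],1),"j6",s["joints"][5])
    for b,rad,z in targets:
        a=np.radians(b);x=np.array([np.cos(a),np.sin(a),0]);zz=np.array([0,0,-1.]);Rt=np.stack([x,np.cross(zz,x),zz],1)
        p=np.r_[C+rad*x[:2],z]
        print(b,(R0.T@(p-p0)).round(4),Ro.from_matrix(R0.T@Rt).as_rotvec(degrees=True).round(1))
E
echo '[{"aperture":0, "xyz":[0.634, 0.751, 0], "rotvec":[0, 0, 92]}, {"aperture":0, "xyz":[0.634, 0.751, 0], "rotvec":[0, 0, 92]}, {"aperture":0, "xyz":[0.634, 0.751, 0], "rotvec":[0, 0, 92]}, {"aperture":0, "xyz":[0.634, 0.751, 0], "rotvec":[0, 0, 92]}, {"aperture":0, "xyz":[0.634, 0.751, 0], "rotvec":[0, 0, 92]}, {"aperture":0, "xyz":[0.634, 0.751, 0], "rotvec":[0, 0, 92]}, {"aperture":0, "xyz":[0.634, 0.751, 0], "rotvec":[0, 0, 92]}, {"aperture":0, "xyz":[0.634, 0.751, 0], "rotvec":[0, 0, 92]}]' | python3 steer.py
python3 -c "
from h import *;go((250,.08,.15))"
```

```text
time_s: 0.9
tcp_pos: [0.344, 0.222, 0.1984]
ee_rot: [[0.052, -0.999, -0.0], [-0.999, -0.052, 0.0], [-0.0, -0.0, -1.0]]
wrist_force: [1.3, 0.7, -0.6]
gripper_width: 0.359
gripper_force: 0.0
t 0.9 bearing 118.11819693637379 rad 0.5247400909932644 z 0.19838721757627933 F [ 1.3  0.7 -0.6] j6 -52.84534571605109
250 [ 0.5486 -0.1919  0.0483] [ 0.  0. 23.]
```

```bash
echo '[{"aperture":0, "xyz":[0.549, -0.192, 0.048], "rotvec":[0, 0, 23]}, {"aperture":0, "xyz":[0.549, -0.192, 0.048], "rotvec":[0, 0, 23]}, {"aperture":0, "xyz":[0.549, -0.192, 0.048], "rotvec":[0, 0, 23]}, {"aperture":0, "xyz":[0.549, -0.192, 0.048], "rotvec":[0, 0, 23]}, {"aperture":0, "xyz":[0.549, -0.192, 0.048], "rotvec":[0, 0, 23]}, {"aperture":0, "xyz":[0.549, -0.192, 0.048], "rotvec":[0, 0, 23]}, {"aperture":0, "xyz":[0.549, -0.192, 0.048], "rotvec":[0, 0, 23]}, {"aperture":0, "xyz":[0.549, -0.192, 0.048], "rotvec":[0, 0, 23]}]' | python3 steer.py
python3 -c "
from h import *;go((250,.08,.15))
from station import r, camrig, job;print(r.sense()['joints'])"
```

```text
time_s: 1.7
tcp_pos: [0.497, -0.1462, 0.1651]
ee_rot: [[-0.338, -0.941, -0.0], [-0.941, 0.338, 0.0], [-0.0, 0.0, -1.0]]
wrist_force: [1.0, 1.2, -0.1]
gripper_width: 0.008
gripper_force: 0.0
t 1.7 bearing 134.919482104283 rad 0.13354890578551382 z 0.16513190429206526 F [ 1.   1.2 -0.1] j6 -21.310661508330462
250 [ 0.1371 -0.1204  0.0151] [0.  0.  0.2]
[ 1.56346786e+00  1.32893737e+01 -1.73005634e+01 -1.21023611e-02
 -5.94291474e+01 -2.13106615e+01]
```

```bash
echo '[{"aperture":0, "xyz":[0.137, -0.12, 0.015]}, {"aperture":0, "xyz":[0.137, -0.12, 0.015]}, {"aperture":0, "xyz":[0.137, -0.12, 0.015]}, {"aperture":0, "xyz":[0.137, -0.12, 0.015]}, {"aperture":0, "xyz":[0.137, -0.12, 0.015]}, {"aperture":0, "xyz":[0.137, -0.12, 0.015]}]' | python3 steer.py
python3 - <<'E'
from h import *;go((250,.08,.043),(250,.06,.043))
from station import r, camrig, job;print(r.sense()['joints'])
c=camrig.capture("scene");cv2.imwrite("pics/s1.png",c["pixels"][:,:,::-1])
E
```

```text
time_s: 2.3
tcp_pos: [0.5628, -0.3139, 0.1492]
ee_rot: [[-0.339, -0.941, -0.002], [-0.941, 0.339, 0.001], [-0.0, 0.002, -1.0]]
wrist_force: [-0.2, 0.6, 0.1]
gripper_width: 0.008
gripper_force: 0.0
t 2.3 bearing 248.66211520222976 rad 0.07845187060380349 z 0.14921373203152863 F [-0.2  0.6  0.1] j6 -5.010170139628996
250 [ 0.0016 -0.0021  0.1062] [0.1 0.  0.2]
250 [-0.0184 -0.0021  0.1062] [0.1 0.  0.2]
[-1.48053550e+01  2.60125693e+01 -5.20939290e-01 -2.91501259e-02
 -6.36064934e+01 -5.01017014e+00]
```

View pics/s1.png

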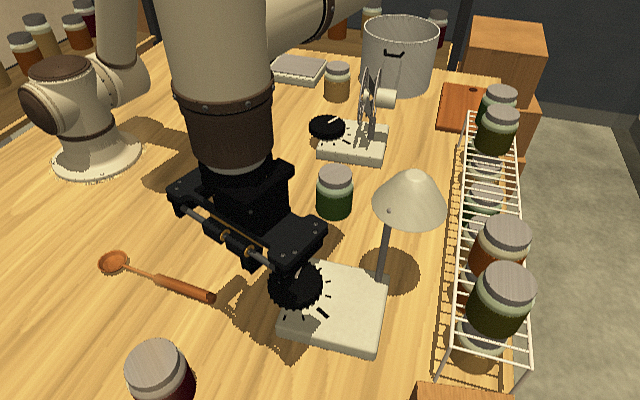

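The picture shows shut fingers above the right front of the lamp wheel at (295,285), with the gripper's long body along the tangent and clear of the shade at (410,200). I'll start a bit further round, at bearing 262°, so that the end stays away from the stem.

```bash
python3 -c "
from h import *;go((262,.075,.1),(262,.075,.043))"
```

```text
t 2.35 bearing 248.5258308988228 rad 0.0777131319266312 z 0.14986131306677236 F [ 0.1 -1.1 -0.5] j6 -5.0078273066506505
262 [-0.0042 -0.0177  0.0498] [  0.1   0.  -11.8]
262 [-0.0042 -0.0178  0.1068] [  0.1   0.  -11.8]
```

```bash
echo '[{"aperture":0, "xyz":[-0.002, -0.009, 0.02], "rotvec":[0, 0, -6]}, {"aperture":0, "xyz":[-0.004, -0.018, 0.05], "rotvec":[0, 0, -12]}, {"aperture":0, "xyz":[-0.004, -0.018, 0.08], "rotvec":[0, 0, -12]}, {"aperture":0, "xyz":[-0.004, -0.018, 0.1], "rotvec":[0, 0, -12]}, {"aperture":0, "xyz":[-0.004, -0.018, 0.107], "rotvec":[0, 0, -12]}, {"aperture":0, "xyz":[-0.004, -0.018, 0.107], "rotvec":[0, 0, -12]}]' | python3 steer.py
python3 -c "
from h import *;go((262,.058,.043),(262,.053,.043))"
```

```text
time_s: 2.95
tcp_pos: [0.5813, -0.3147, 0.0433]
ee_rot: [[-0.133, -0.991, -0.002], [-0.991, 0.133, 0.0], [-0.0, 0.002, -1.0]]
wrist_force: [0.5, 1.1, 0.3]
gripper_width: 0.005
gripper_force: 0.0
t 2.95 bearing 262.31526502637814 rad 0.07454478183510077 z 0.04325840917426024 F [0.5 1.1 0.3] j6 6.787261836153589
262 [-0.0165  0.0003  0.0003] [0.1 0.  0.4]
262 [-0.0215  0.0003  0.0003] [0.1 0.  0.4]
```

```bash
echo '[{"aperture":0, "xyz":[-0.009, 0, 0]}, {"aperture":0, "xyz":[-0.015, 0, 0]}, {"aperture":0, "xyz":[-0.017, 0, 0]}, {"aperture":0, "xyz":[-0.018, 0, 0]}, {"aperture":0, "xyz":[-0.018, 0, 0]}]' | python3 steer.py
echo '[{"aperture":0, "xyz":[-0.001, 0, 0]}, {"aperture":0, "xyz":[-0.001, 0, 0]}]' | python3 steer.py
python3 -c "
from h import *;go((262,.053,.043))"
```

```text
time_s: 3.45
tcp_pos: [0.5845, -0.2979, 0.0441]
ee_rot: [[-0.134, -0.991, 0.001], [-0.991, 0.134, -0.0], [0.0, -0.001, -1.0]]
wrist_force: [-0.1, 0.0, -0.3]
gripper_width: 0.008
gripper_force: 0.0
time_s: 3.65
tcp_pos: [0.5843, -0.2971, 0.0435]
ee_rot: [[-0.135, -0.991, -0.0], [-0.991, 0.135, 0.0], [0.0, 0.0, -1.0]]
wrist_force: [0.0, -0.3, -0.2]
gripper_width: 0.001
gripper_force: 0.0
t 3.65 bearing 262.90846282272673 rad 0.05676784510139588 z 0.043516882639131026 F [ 0.  -0.3 -0.2] j6 5.0993739276198085
262 [-0.0038  0.0009  0.0005] [ 0.  -0.   0.3]
```

```bash
for i in 1 2; do echo '[{"aperture":0, "xyz":[-0.001, 0, 0]}, {"aperture":0, "xyz":[-0.001, 0, 0]}]' | python3 steer.py | grep -E "tcp|force"; done
```

```text
tcp_pos: [0.5844, -0.2961, 0.0435]
wrist_force: [-0.1, -0.1, -0.4]
gripper_force: 0.0
tcp_pos: [0.5846, -0.295, 0.0435]
wrist_force: [-1.0, -1.1, -0.3]
gripper_force: 0.0
```

```bash
echo '[{"aperture":0, "xyz":[-0.001, 0, 0]}, {"aperture":0, "xyz":[-0.001, 0, 0]}]' | python3 steer.py | grep -E "tcp|force"; python3 -c "
from h import *;go((262,.053,.043))"
```

```text
tcp_pos: [0.5848, -0.294, 0.0436]
wrist_force: [-0.3, 0.1, -0.1]
gripper_force: 0.0
t 4.25 bearing 262.99460564902404 rad 0.053575955502366227 z 0.04355475316315606 F [-0.3  0.1 -0.1] j6 4.829138764080409
262 [-0.0006  0.0009  0.0006] [ 0.  -0.   0.3]
```

```bash
for i in 1; do echo '[{"aperture":0, "xyz":[-0.001, 0, 0]}, {"aperture":0, "xyz":[-0.001, 0, 0]}]' | python3 steer.py | grep -E "tcp|_force"; done;  echo '[{"aperture":0, "xyz":[-0.001, 0, 0]}, {"aperture":0, "xyz":[-0.001, 0, 0]}]' | python3 steer.py | grep -E "tcp|_force"; echo '[{"aperture":0, "xyz":[-0.001, 0, 0]}, {"aperture":0, "xyz":[-0.001, 0, 0]}]' | python3 steer.py | grep -E "tcp|_force"; python3 -c "
from h import *;go((262,.053,.043))"
```

```text
tcp_pos: [0.5849, -0.293, 0.0436]
wrist_force: [0.5, -0.4, 0.2]
gripper_force: 0.0
tcp_pos: [0.585, -0.292, 0.0436]
wrist_force: [-0.0, 0.0, -0.1]
gripper_force: 0.0
tcp_pos: [0.5852, -0.291, 0.0436]
wrist_force: [0.5, 0.5, 0.1]
gripper_force: 0.0
t 4.85 bearing 263.0283022506236 rad 0.05055156666951303 z 0.04355208663162547 F [0.5 0.5 0.1] j6 4.561302124619861
262 [0.0025 0.0009 0.0006] [0.  0.  0.3]
```

```bash
echo '[{"aperture":0, "xyz":[-0.001, 0, 0]}, {"aperture":0, "xyz":[-0.001, 0, 0]}]' | python3 steer.py | grep -E "tcp|_force"; echo '[{"aperture":0, "xyz":[-0.001, 0, 0]}, {"aperture":0, "xyz":[-0.001, 0, 0]}]' | python3 steer.py | grep -E "tcp|_force"; python3 -c "
from h import *;go((262,.053,.043))
from station import r, camrig, job
c=camrig.capture('scene');cv2.imwrite('pics/s2.png',cv2.resize(c['pixels'][180:360,180:420,::-1],None,fx=3,fy=3))"
```

```text
tcp_pos: [0.5853, -0.29, 0.0435]
wrist_force: [-0.1, 0.5, -0.3]
gripper_force: 0.0
tcp_pos: [0.5854, -0.289, 0.0436]
wrist_force: [1.0, -0.0, -0.8]
gripper_force: 0.0
t 5.25 bearing 263.06036293225407 rad 0.04858728287089012 z 0.04355685087765163 F [ 1.  -0.  -0.8] j6 4.381405186813597
262 [0.0044 0.0009 0.0006] [0.  0.  0.3]
```

View pics/s2.png

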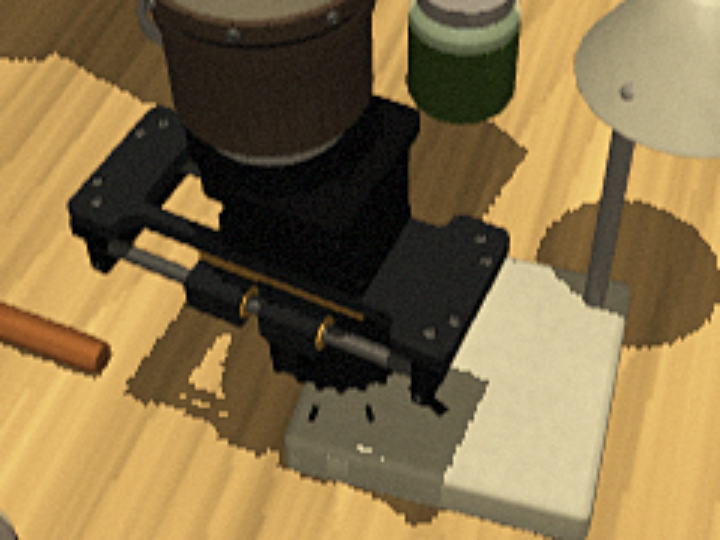

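```bash
python3 -c "
from h import *
from station import r, camrig, job
s=r.sense();c=camrig.capture('scene')
print((project(c,[s['tcp_pos'],[*C,.058],[C[0],C[1]-.0457,.058],[.585,-.289,.1]])-[180,180])*3)
P=cloud(c);
for u,v in((330,370),(330,385),(300,360),(360,385),(290,380)): print(u,v,P[180+v//3,180+u//3].round(4))
c=camrig.capture('wrist');cv2.imwrite('pics/w2.png',c['pixels'][:,:,::-1])"
```

```text
[[301.25783728 384.98189053]
 [341.9422016  298.76156566]
 [312.12803165 368.46420153]
 [294.33538964 321.83332146]]
330 370 [ 0.6    -0.2835  0.0571]
330 385 [ 0.6    -0.2849  0.0452]
300 360 [ 0.592  -0.3013  0.0878]
360 385 [ 0.6156 -0.2818  0.0478]
290 380 [ 0.565  -0.263   0.0012]
```

View pics/w2.png

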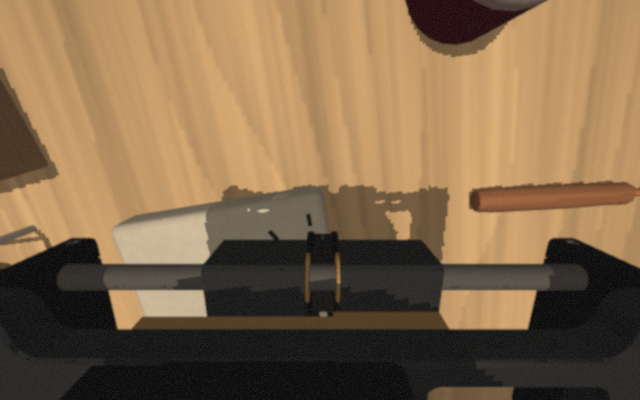

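The wrist view shows the slim shut fingertips at (322,250), right beside the rim and not touching yet. I'll keep closing in.

```bash
echo '[{"aperture":0, "xyz":[-0.001, 0, 0]}, {"aperture":0, "xyz":[-0.001, 0, 0]}]' | python3 steer.py | grep -E "tcp|_force"; echo '[{"aperture":0, "xyz":[-0.001, 0, 0]}, {"aperture":0, "xyz":[-0.001, 0, 0]}]' | python3 steer.py | grep -E "tcp|_force"
```

```text
tcp_pos: [0.5856, -0.288, 0.0435]
wrist_force: [0.2, -0.2, -0.8]
gripper_force: 0.0
tcp_pos: [0.5857, -0.287, 0.0436]
wrist_force: [-0.4, -1.2, 0.4]
gripper_force: 0.0
```

```bash
echo '[{"aperture":0, "xyz":[-0.001, 0, 0]}, {"aperture":0, "xyz":[-0.001, 0, 0]}]' | python3 steer.py | grep -E "tcp|_force"; python3 -c "
from h import *;go((262,.045,.043))"
```

```text
tcp_pos: [0.5858, -0.286, 0.0435]
wrist_force: [-0.1, 0.3, 0.0]
gripper_force: 0.0
t 6.0 bearing 263.10030115873866 rad 0.045561302909207846 z 0.04354967819747943 F [-0.1  0.3  0. ] j6 4.108612275878532
262 [-0.0006  0.0009  0.0005] [0.  0.  0.3]
```

```bash
echo '[{"aperture":0, "xyz":[-0.001, 0, 0]}, {"aperture":0, "xyz":[-0.001, 0, 0]}]' | python3 steer.py | grep -E "tcp|_force";python3 - <<'E'
from h import *
from station import r, camrig, job
c=camrig.capture('scene');P=cloud(c);s=r.sense()
print(s["moment"],s["effort"])
np.savez("sc3.npz",**c)
im=c['pixels'][270:330,250:330,::-1]; im=np.clip(im.astype(float)*2.5+20,0,255).astype(np.uint8)
cv2.imwrite('pics/s3.png',cv2.resize(im,None,fx=9,fy=9,interpolation=2))
m=np.zeros((400,640),bool);m[270:330,250:330]=1
q=P[m&(P[...,2]>.042)&(P[...,2]<.1)]
for z in np.arange(.042,.1,.006):
    a=q[abs(q[:,2]-z)<.003]; a=a[a[:,1]<-.286]
    if len(a):print(round(z,3),len(a),a.min(0).round(3),a.max(0).round(3))
E
```

```text
tcp_pos: [0.586, -0.285, 0.0436]
wrist_force: [0.3, -0.6, 0.4]
gripper_force: 0.0
[ 0.12306114 -0.07699437 -0.03882104] [ 2.32203427e-02 -4.47175097e+01  1.57722527e+01  3.53552654e+00
  4.14453121e-02 -1.77793841e-03]
0.042 5 [ 0.592 -0.288  0.043] [ 0.606 -0.286  0.045]
0.048 4 [ 0.592 -0.287  0.045] [ 0.596 -0.286  0.048]
0.054 8 [ 0.593 -0.288  0.051] [ 0.604 -0.286  0.056]
0.06 1 [ 0.593 -0.286  0.058] [ 0.593 -0.286  0.058]
0.066 7 [ 0.577 -0.297  0.067] [ 0.593 -0.295  0.069]
0.072 28 [ 0.576 -0.298  0.069] [ 0.596 -0.287  0.075]
0.078 35 [ 0.576 -0.299  0.075] [ 0.595 -0.29   0.081]
0.084 28 [ 0.577 -0.298  0.081] [ 0.595 -0.292  0.087]
0.09 23 [ 0.577 -0.299  0.087] [ 0.595 -0.294  0.092]
0.096 8 [ 0.576 -0.299  0.093] [ 0.595 -0.296  0.095]
```

View pics/s3.png

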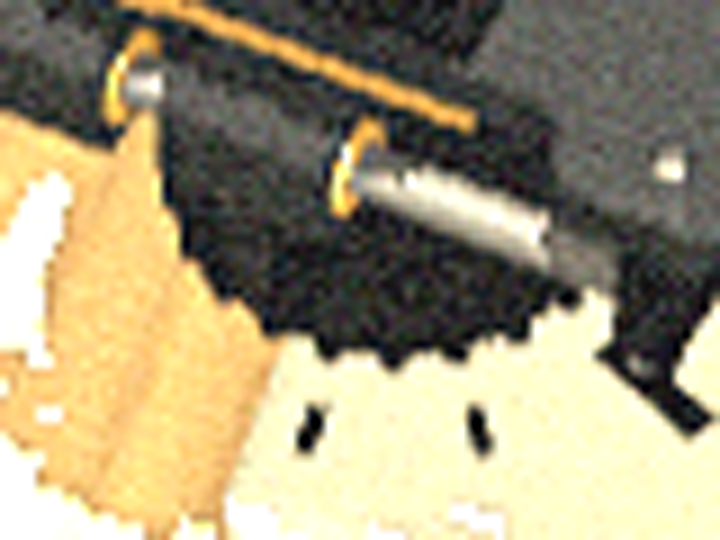

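The fingers seem to end near z≈0.067, above the rim. I'll back out and measure the true tip height.

```bash
echo '[{"aperture":0, "xyz":[0.01, 0, 0]}, {"aperture":0, "xyz":[0.025, 0, 0]}, {"aperture":0, "xyz":[0.03, 0, 0]}, {"aperture":0, "xyz":[0.03, 0, 0]}]' | python3 steer.py | grep -E "tcp|_force";python3 - <<'E'
from h import *
from station import r, camrig, job
c=camrig.capture('scene');P=cloud(c);p=np.array(r.sense()["tcp_pos"]);print(p)
go((262,.075,.043))
m=np.linalg.norm(P[...,:2]-p[:2],axis=-1)<.03
q=P[m&(P[...,2]<.11)&(P[...,2]>.005)]
for z in np.arange(.01,.11,.006):
    a=q[abs(q[:,2]-z)<.003]
    if len(a):print(round(z,3),len(a),(a.min(0)-p).round(3),(a.max(0)-p).round(3))
u,v=project(c,[p])[0];print(u,v)
im=c['pixels'][260:340,230:350,::-1]; im=np.clip(im.astype(float)*2.5+20,0,255).astype(np.uint8)
cv2.circle(im,(int(u)-230,int(v)-260),1,(0,0,255),-1)
cv2.imwrite('pics/s4.png',cv2.resize(im,None,fx=6,fy=6,interpolation=2))
E
```

```text
tcp_pos: [0.5815, -0.3164, 0.0434]
wrist_force: [0.3, -1.0, -0.4]
gripper_force: 0.0
[ 0.58155427 -0.31574677  0.0433633 ]
t 6.7 bearing 262.5910993752795 rad 0.07557775699035127 z 0.04336330240050218 F [0.3 0.8 0.3] j6 6.710566452449059
262 [-0.0006  0.0008  0.0004] [0.  0.  0.2]
0.01 26 [ 0.005 -0.002 -0.036] [ 0.029  0.    -0.03 ]
0.016 25 [ 0.005 -0.002 -0.03 ] [ 0.029 -0.    -0.024]
0.022 34 [ 0.003 -0.002 -0.024] [ 0.029  0.001 -0.018]
0.028 54 [ 0.001 -0.001 -0.018] [ 0.029  0.024 -0.012]
0.034 211 [ 0.003 -0.001 -0.012] [ 0.029  0.025 -0.007]
0.07 34 [-0.009 -0.014  0.024] [0.011 0.004 0.03 ]
0.076 28 [-0.01  -0.014  0.03 ] [ 0.01  -0.002  0.035]
0.082 24 [-0.009 -0.014  0.036] [ 0.008 -0.01   0.041]
0.088 11 [-0.009 -0.014  0.042] [ 0.008 -0.011  0.046]
271.739575772638 322.34974747231536
```

View pics/s4.png

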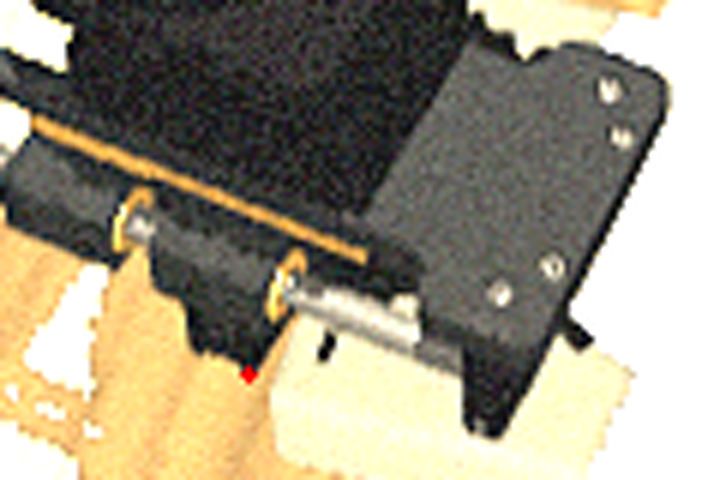

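```bash
python3 -c "
from h import *;go((238,.08,.043),(238,.08,.022))"
```

```text
t 6.7 bearing 262.5910993752795 rad 0.07557775699035127 z 0.04336330240050218 F [0.3 0.8 0.3] j6 6.710566452449059
238 [-0.0026  0.0333  0.0004] [ 0.   0.  24.2]
238 [-0.0026  0.0333  0.0214] [ 0.   0.  24.2]
```

```bash
echo '[{"aperture":0, "xyz":[0.002, 0.011, 0], "rotvec":[0, 0, 8]}, {"aperture":0, "xyz":[0.001, 0.022, 0], "rotvec":[0, 0, 16]}, {"aperture":0, "xyz":[-0.003, 0.033, 0], "rotvec":[0, 0, 24]}, {"aperture":0, "xyz":[-0.003, 0.033, 0.01], "rotvec":[0, 0, 24]}, {"aperture":0, "xyz":[-0.003, 0.033, 0.021], "rotvec":[0, 0, 24]}, {"aperture":0, "xyz":[-0.003, 0.033, 0.021], "rotvec":[0, 0, 24]}]' | python3 steer.py | grep -E "tcp|_force";python3 -c "
from h import *;go((238,.06,.022),(238,.05,.022))"
echo '[{"aperture":0, "xyz":[-0.01, 0, 0]}, {"aperture":0, "xyz":[-0.018, 0, 0]}, {"aperture":0, "xyz":[-0.02, 0, 0]}, {"aperture":0, "xyz":[-0.02, 0, 0]}]' | python3 steer.py | grep -E "tcp|_force"
echo '[{"aperture":0, "xyz":[-0.001, 0, 0]}, {"aperture":0, "xyz":[-0.002, 0, 0]}, {"aperture":0, "xyz":[-0.002, 0, 0]}]' | python3 steer.py | grep -E "tcp|_force"
```

```text
tcp_pos: [0.5486, -0.307, 0.0201]
wrist_force: [0.3, 0.8, -0.4]
gripper_force: 0.0
t 7.3 bearing 237.13963384865423 rad 0.07875082254676659 z 0.020062660416235674 F [ 0.3  0.8 -0.4] j6 -17.09387571257394
238 [-0.0187 -0.0013 -0.002 ] [ 0.2 -0.   0.4]
238 [-0.0287 -0.0014 -0.002 ] [ 0.2 -0.   0.4]
tcp_pos: [0.5609, -0.2899, 0.0228]
wrist_force: [-0.6, 1.2, 0.4]
gripper_force: 0.0
tcp_pos: [0.5612, -0.2888, 0.0227]
wrist_force: [0.1, -0.4, 0.3]
gripper_force: 0.0
```

```bash
echo '[{"aperture":0, "xyz":[-0.001, 0, 0]}, {"aperture":0, "xyz":[-0.002, 0, 0]}, {"aperture":0, "xyz":[-0.002, 0, 0]}]' | python3 steer.py | grep -E "tcp|wrist_force"
echo '[{"aperture":0, "xyz":[-0.001, 0, 0]}, {"aperture":0, "xyz":[-0.001, 0, 0]}]' | python3 steer.py | grep -E "tcp|wrist_force"
```

```text
tcp_pos: [0.562, -0.2874, 0.0226]
wrist_force: [-0.0, -1.2, 0.3]
tcp_pos: [0.5619, -0.287, 0.0226]
wrist_force: [-2.3, -3.8, 1.2]
```

```bash
echo '[{"aperture":0, "xyz":[-0.001, 0, 0]}, {"aperture":0, "xyz":[-0.001, 0, 0]}]' | python3 steer.py | grep -E "tcp|wrist_force"; python3 -c "
from h import *;go((238,.05,.022))"
```

```text
tcp_pos: [0.5618, -0.2867, 0.0226]
wrist_force: [-2.7, -7.1, 0.8]
t 8.7 bearing 237.25147972734754 rad 0.05459645277109214 z 0.022582634820358362 F [-2.7 -7.1  0.8] j6 -19.530259921032155
238 [-0.0046 -0.0007  0.0006] [ 0.1 -0.1  0.3]
```

Contact at TCP radius 54.6 mm with about 7.6 N. Now I'll roll along the arc (command radius about 52.5 mm), in short pieces with force checks.

```bash
echo '[{"aperture":0, "xyz":[-0.0002, 0.0046, 0], "rotvec":[0, 0, 5]}, {"aperture":0, "xyz":[-0.0008, 0.0091, 0], "rotvec":[0, 0, 10]}, {"aperture":0, "xyz":[-0.0018, 0.0136, 0], "rotvec":[0, 0, 15]}, {"aperture":0, "xyz":[-0.0032, 0.018, 0], "rotvec":[0, 0, 20]}]' | python3 steer.py | grep -E "tcp|wrist_force"; python3 -c "
from h import *;go((217,.0525,.022))"
```

```text
tcp_pos: [0.5478, -0.2736, 0.0225]
wrist_force: [-2.7, -2.0, 2.5]
t 9.1 bearing 217.0161237595781 rad 0.054526694550216845 z 0.02248675613516278 F [-2.7 -2.   2.5] j6 -40.61570599723718
217 [-0.002  -0.      0.0005] [ 0.1 -0.1  1. ]
```

```bash
echo '[{"aperture":0, "xyz":[-0.0015, 0, 0]}, {"aperture":0, "xyz":[-0.0017, 0.0046, 0], "rotvec":[0, 0, 5]}, {"aperture":0, "xyz":[-0.0023, 0.0091, 0], "rotvec":[0, 0, 10]}, {"aperture":0, "xyz":[-0.0033, 0.0136, 0], "rotvec":[0, 0, 15]}, {"aperture":0, "xyz":[-0.0047, 0.018, 0], "rotvec":[0, 0, 20]}]' | python3 steer.py | grep -E "tcp|wrist_force"
python3 - <<'E'
from h import *;go((197,.0525,.022))
from station import r, camrig, job
for n in("scene","top"):
    c=camrig.capture(n);P=cloud(c);d=P-np.r_[C,.058];m=(abs(d[...,2])<.006)&(np.hypot(d[...,0],d[...,1])<.042);m2=m&(c["pixels"].max(-1)>90)
    a=d[m2];print(n,m.sum(),m2.sum(),a.mean(0) if len(a) else 0, np.degrees(np.arctan2(*np.median(a[:,1::-1],0))) if len(a) else 0)
    cv2.imwrite(f"pics/{n}5.png",c["pixels"][:,:,::-1])
E
```

```text
tcp_pos: [0.5393, -0.2562, 0.0223]
wrist_force: [-5.1, -2.4, 3.7]
t 9.6 bearing 196.49181659253514 rad 0.05428188971597236 z 0.0223207109339753 F [-5.1 -2.4  3.7] j6 -62.100588327957425
197 [-0.0018 -0.0005  0.0003] [ 0.1 -0.3  1. ]
scene 1443 72 [0.01533819 0.01668973 0.00149949] 48.427732975965945
top 0 0 0 0
```

The scene camera sees the pointer at bearing 48° (it was about 92°), so the wheel is following the tip. I'll continue.

```bash
cat > ptr.py <<'E'
from h import *
from station import r, camrig, job
go((0,.05,.022))
c=camrig.capture("scene");P=cloud(c);d=P-np.r_[C,.058];m=(abs(d[...,2])<.006)&(np.hypot(d[...,0],d[...,1])<.042);m2=m&(c["pixels"].max(-1)>90)
a=d[m2];print(m.sum(),m2.sum(),np.degrees(np.arctan2(*np.median(a[:,1::-1],0))) if len(a) else 0)
cv2.imwrite("pics/last.png",cv2.resize(c["pixels"][180:360,180:420,::-1],None,fx=3,fy=3))
E
echo '[{"aperture":0, "xyz":[-0.0005, 0, 0]}, {"aperture":0, "xyz":[-0.0007, 0.0046, 0], "rotvec":[0, 0, 5]}, {"aperture":0, "xyz":[-0.0013, 0.0091, 0], "rotvec":[0, 0, 10]}, {"aperture":0, "xyz":[-0.0023, 0.0136, 0], "rotvec":[0, 0, 15]}, {"aperture":0, "xyz":[-0.0037, 0.018, 0], "rotvec":[0, 0, 20]}, {"aperture":0, "xyz":[-0.0054, 0.0222, 0], "rotvec":[0, 0, 25]}, {"aperture":0, "xyz":[-0.0075, 0.0263, 0], "rotvec":[0, 0, 30]}, {"aperture":0, "xyz":[-0.01, 0.0301, 0], "rotvec":[0, 0, 35]}]' | python3 steer.py | grep -E "tcp|wrist_force"; python3 ptr.py
```

```text
tcp_pos: [0.5397, -0.2235, 0.0222]
wrist_force: [-3.7, 0.7, 3.3]
t 10.5 bearing 161.4910321816377 rad 0.05437958936295474 z 0.02222455907093815 F [-3.7  0.7  3.3] j6 -100.25402943770239
0 [-0.1022  0.0131 -0.0003] [-4.00e-01 -1.00e-01  1.63e+02]
1704 89 14.769801818818811
```

```bash
echo '[{"aperture":0, "xyz":[-0.001, 0, 0]}, {"aperture":0, "xyz":[-0.0012, 0.0046, 0], "rotvec":[0, 0, 5]}, {"aperture":0, "xyz":[-0.0018, 0.0091, 0], "rotvec":[0, 0, 10]}, {"aperture":0, "xyz":[-0.0028, 0.0136, 0], "rotvec":[0, 0, 15]}, {"aperture":0, "xyz":[-0.0042, 0.018, 0], "rotvec":[0, 0, 20]}, {"aperture":0, "xyz":[-0.0059, 0.0222, 0], "rotvec":[0, 0, 25]}, {"aperture":0, "xyz":[-0.008, 0.0263, 0], "rotvec":[0, 0, 30]}]' | python3 steer.py | grep -E "tcp|wrist_force"; python3 ptr.py
```

```text
tcp_pos: [0.5551, -0.1999, 0.0221]
wrist_force: [-4.0, 4.5, 4.1]
t 11.25 bearing 131.53416176803688 rad 0.05461400464444364 z 0.02206991735354566 F [-4.   4.5  4.1] j6 -132.65147613727092
0 [-0.0887  0.035  -0.0005] [ -0.4  -0.  133.1]
1693 86 -12.753035432469092
```

```bash
echo '[{"aperture":0, "xyz":[-0.0002, 0.0046, 0], "rotvec":[0, 0, 5]}, {"aperture":0, "xyz":[-0.0008, 0.0091, 0], "rotvec":[0, 0, 10]}, {"aperture":0, "xyz":[-0.0016, 0.0127, 0], "rotvec":[0, 0, 14]}, {"aperture":0, "xyz":[-0.0016, 0.0127, 0], "rotvec":[0, 0, 14]}]' | python3 steer.py | grep -E "tcp|wrist_force"; python3 ptr.py
```

```text
tcp_pos: [0.5668, -0.192, 0.0221]
wrist_force: [-3.3, 5.3, 2.5]
t 11.7 bearing 116.5971092512261 rad 0.05462235485892616 z 0.022090220498493907 F [-3.3  5.3  2.5] j6 -147.31909549715874
0 [-0.079   0.0411 -0.0002] [ -0.2  -0.  119.3]
1698 77 -27.627655410290256
```

Pointer is at −27.6° (target −28°). I'll back off radially and check.

```bash
echo '[{"aperture":0, "xyz":[0.01, 0, 0]}, {"aperture":0, "xyz":[0.03, 0, 0]}, {"aperture":0, "xyz":[0.05, 0, 0]}, {"aperture":0, "xyz":[0.05, 0, -0.03]}, {"aperture":0, "xyz":[0.05, 0, -0.08]}, {"aperture":0, "xyz":[0.05, 0, -0.1]}, {"aperture":0, "xyz":[0.05, 0, -0.1]}, {"aperture":0, "xyz":[0.05, 0, -0.1]}]' | python3 steer.py | grep -E "tcp|wrist_force"; python3 ptr.py
```

```text
tcp_pos: [0.5434, -0.1498, 0.1228]
wrist_force: [-0.1, -0.4, -0.5]
t 12.55 bearing 117.74816579314363 rad 0.10280206250651217 z 0.12275076378064878 F [-0.1 -0.4 -0.5] j6 -151.72234014016635
0 [-0.1272  0.0407  0.1008] [ 1.000e-01 -1.000e-01  1.193e+02]
1693 76 -28.014347381385328
```

View pics/last.png

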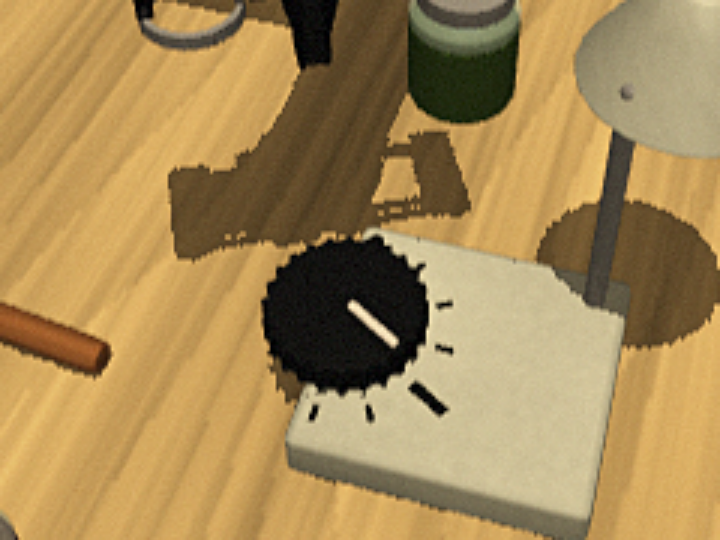

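The pointer bar, from (350,303) to (395,345), lines up with the long mark at (428,398). The gripper is clear of everything.

```bash
python3 -c "
from station import r, camrig, job;print(job.finish_job())"
```

```text
the job is handed in; nothing more can be done
None
```

The lamp's thumbwheel now rests with its pointer at the long mark (click 4, as seen in the camera after letting go); the fan's wheel was never approached, and the job was handed in at about 12.6 s with the arm clear.

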